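# Heft two plaster jackets and hold the heavier one up to the magnifier

## Robot

A 6-joint arm with a two-finger parallel gripper is mounted at the origin on the work surface. World frame = base frame: x ahead of the robot, y to its left, z up, the work surface at z = 0. Lengths are in m, angles in degrees, forces in N, time in s.
With the tool pointing down it reaches from about 0.275 to 1 m from the base axis. Payload 8.4 kg.
Tool frame: the origin (TCP) lies midway between the tips of the shut fingers; the grasp point (between the pads) lies manip.grip_point_offset behind it (manip.grip_point_offset is the distance from the TCP to the grasp point, in m); z points along the fingers, y is the line along which they close (so a half turn about z gives the same grasp; the last joint's range is limited). The gripper opens to 85 mm and grips with 20 to 120 N. Pads are 22 mm wide; open, the fingers measure 114 mm over their backs; the gripper's body (76 mm by 85 mm) begins 54 mm behind the grasp point. The pads swing forward as they close: fully open they stand 13 mm farther back than shut.
Start: joints at [66.326, 20.225, 93.587, -0, 66.188, -0.138], TCP at [0.25, 0.573, 0.231] pointing down, gripper open.
Joint ranges: [-150.9, 150.9], [-52.94, 120.26], [3.33, 152.33], [-74.26, 254.26], [0, 154.13], [-172.89, 172.89]. Speed limits (degrees/s): [127.2, 127.2, 159.86, 180, 180, 180].

## Interface

Orientations are given as [roll, pitch, yaw] about the fixed x, y, z axes, in that order (R = Rz(yaw) Ry(pitch) Rx(roll)).
In Python, from rig import manip, claw, cams, sensors gives the robot as it stands. Calls block until the motion is done:
- manip.reach(position, orientation): joint-space move of the TCP to a pose.
- manip.servo_line(position, rotation=None, max_speed=0.15, until_force=None): straight line of the TCP; rotation=None keeps the orientation; max_speed is the mean speed in m/s. With until_force (N) it stops when the force on the tool has changed by that much, and returns True; else False.
- manip.move_j(angles): joint-space move.
- claw.gripper_to(opening, strength=None): opening from 0.0 (shut) to 1.0 (fully open); strength is the grip in N (None keeps the last); returns when the fingers have stopped.
- manip.pause(seconds).
- manip.ik(position, orientation): joint angles nearest the present ones, or None.
- cams.get_image(name): name is "scene" or "top" or "wrist"; returns a dict with "frame" (480x640x3 uint8, blue, green, red), "camera_matrix" (3x3 intrinsics, pixels), "position" and "attitude" of the camera in the world; the wrist camera has in their place "mount" (4x4, takes a point from camera to tool coordinates, whose origin is the TCP and whose axes are the flange's). Camera axes: x right, y up, looking along -z (the intrinsics and any distortion apply to the point x, -y, -z); pixel columns grow to the right and rows downward; lengths in m; the calibration is good to about 2 mm. A picture is of the moment at which its call begins: read the wrist's pose just before it. There is no depth.
A pose or a line that the arm cannot do raises manip.IKError and nothing moves.
- manip.finish_job(): hands the job in; it is judged then, once.
Readings, each from a call of its own:
- sensors.get_time(): time.
- sensors.get_joints(): joint angles.
- sensors.get_dq(): joint speeds.
- sensors.get_effort(): joint torques, N m.
- sensors.get_eef_pos(): TCP position.
- sensors.get_tool_rot(): TCP orientation.
- sensors.get_wrist_force(): force on the tool from outside, world axes, zero at the start.
- sensors.get_moment(): the same for the moment, N m.
- sensors.get_grip_width(): opening from 0.0 (shut) to 1.0 (fully open).
- sensors.get_grip_force(): force on a finger pad.
Only numpy, scipy, OpenCV 4.12 (cv2) and the standard library are available. Lean on these libraries where they do the work, as an engineer would, in place of code of your own. Each camera call takes 0.05 s, during which the arm holds its last target. There are 200 camera calls.

## Task

Two look-alike plaster field jackets stand on cork pads, and only the heavier one holds fossil bone: lift the one at the robot's left well clear of its pad and hold it still for a moment to feel its weight, stand it back on the middle of its pad, and then do the same lift with the one at the robot's right. Present the heavier of the two at the bench magnifier: hold it upright in the air on the robot's side of the glass, level with and centred on the lens, its middle about 100 mm from the glass, with the lighter one standing let go on the middle of its own pad. Finish while still holding the heavier jacket there (do not put it down); keep both jackets upright throughout, and do not touch the magnifier or disturb the other things on the table.

Things in the scene. Friction and masses are not known exactly. Their poses are not given: they have to be found in the camera images.
- jacket_left: Plaster jacket (a closed off-white plaster drum with two slightly darker bands round it) standing upright at the robot's left (+y): 53 mm across, 63.5 mm tall. Origin: centre of its underside; z is its own axis, upward. Both jackets look the same; each is closed and holds something, which may shift by about a millimetre inside. One of the two is heavier than the other by at least 2 N (never more than 6 N in all); which one differs from run to run.
- mid_left (a point): Middle of that jacket (robot's left (+y)), on its axis, 32 mm above its underside.
- pad_left: Round cork pad at the robot's left (+y) on which that jacket starts: 90 mm across, 8 mm thick, fixed to the table. Origin: centre of its underside, on the table top.
- jacket_right: Plaster jacket (a closed off-white plaster drum with two slightly darker bands round it) standing upright at the robot's right (-y): 53 mm across, 63.5 mm tall. Origin: centre of its underside; z is its own axis, upward. Both jackets look the same; each is closed and holds something, which may shift by about a millimetre inside. One of the two is heavier than the other by at least 2 N (never more than 6 N in all); which one differs from run to run.
- mid_right (a point): Middle of that jacket (robot's right (-y)), on its axis, 32 mm above its underside.
- pad_right: Round cork pad at the robot's right (-y) on which that jacket starts: 90 mm across, 8 mm thick, fixed to the table. Origin: centre of its underside, on the table top.
- magnifier: Bench magnifier, fixed to the table, too firm to move: a round lens standing upright, 111 mm across over its black rim, about 13 mm thick, its centre 200 mm above the table, on a post with a round foot (120 mm across) 75 mm behind the lens. Origin: on the table right below the lens centre. Its -x axis points square out of the glass towards the robot's side; the foot and post are on the +x side.
- lens (a point): Centre of the magnifier's lens, 200 mm above the table; the axes are the magnifier's (-x points square out of the glass to the robot's side, z up). The jacket's place is 100 mm from here along -x.
- glue: Bystander, not to be disturbed: small white glue bottle with a thin black tip, 28 mm across, 80 mm tall. Origin: under the middle of it.
- chunk: Bystander, not to be disturbed: grey-brown rock chunk, 60 mm across, 35 mm tall. Origin: under the middle of it.
- bone: Bystander, not to be disturbed: pale bone fragment, 44 mm across, 24 mm tall. Origin: under the middle of it.
- brush: Bystander, not to be disturbed: brush lying flat, 170 mm long. Origin: under its middle, x along it.
- scribe: Bystander, not to be disturbed: air scribe (metal pen) lying flat, 150 mm long, 14 mm thick. Origin: under its middle, x along it.
- consolidant: Bystander, not to be disturbed: amber glass jar, 48 mm across, 85 mm tall. Origin: under the middle of it.
- beaker: Bystander, not to be disturbed: white ceramic cup without handle, 52 mm across, 55 mm tall. Origin: under the middle of it.
Things that resemble listed ones, but are neither listed nor needed, are in the scene too. What is shaped like the jacket_left but blue or green is not meant.

How it is judged:
By the outcome, as a careful person would: the job done as asked, in the order asked, and still so for the second after the job is handed in, while the arm keeps its last pose, push and grip.
It also fails if it takes over 72 s, if anything falls off the work surface, if the arm or the gripper's body presses on something with over 40 N, if the wrist force passes 120 N, or if a joint passes its speed limit or range.

## Working session

There is one attempt and no reset: what is moved stays moved. The work goes in short steps, each a Python script; the robot and the scene stay as the last script left them, time stands still between calls to the robot, and variables do not carry over. Pictures are saved under pics/ and viewed, at most 10 in all, crops included, and the job is handed in when it is done.

```bash
mkdir -p pics; ls
python3 - <<'E'
from rig import manip,claw,cams,sensors
import cv2,json,numpy as np
for n in ("scene","top"):
    d=cams.get_image(n); cv2.imwrite(f"pics/{n}0.png",d["frame"])
    print(n,{k:(np.round(np.array(v),4).tolist()) for k,v in d.items() if k!="frame"})
d=cams.get_image("wrist");print({k:np.round(np.array(v),4).tolist() for k,v in d.items() if k!="frame"})
print(manip.grip_point_offset,sensors.get_tool_rot(),sensors.get_time(),sensors.get_wrist_force())
E
```

```text
pics
scene {'camera_matrix': [[623.7294, 0.0, 320.7767], [0.0, 623.7294, 248.4895], [0.0, 0.0, 1.0]], 'position': [1.2872, 0.1115, 1.0719], 'attitude': [37.6817, 0.4422, 96.5821]}
top {'camera_matrix': [[470.5041, 0.0, 325.3355], [0.0, 470.5041, 242.1506], [0.0, 0.0, 1.0]], 'position': [0.4357, -0.0134, 1.1237], 'attitude': [7.9673, 0.401, -91.2899]}
{'camera_matrix': [[349.355, 0.0, 332.2994], [0.0, 349.355, 238.1108], [0.0, 0.0, 1.0]], 'mount': [[0.0002, 0.9576, 0.2882, 0.0734], [1.0, -0.0003, 0.0005, 0.0002], [0.0006, 0.2882, -0.9576, -0.143], [0.0, 0.0, 0.0, 1.0]]}
0.0187 [-1.79940690e+02 -2.35327008e-03  1.56462005e+02] 0.15 [-0.24216798 -0.74843867 -0.75759431]
```

View pics/scene0.png

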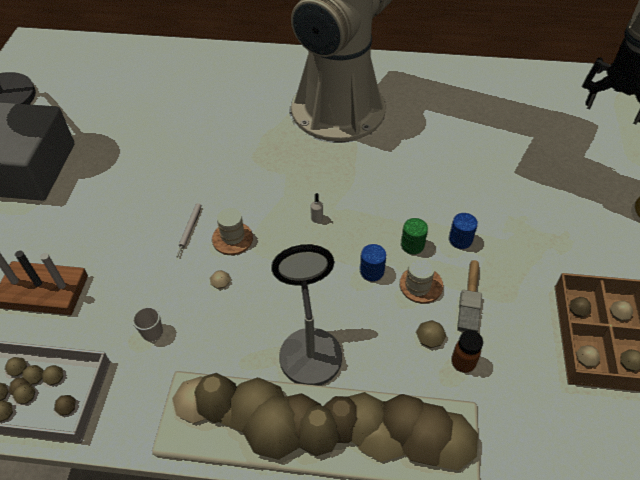

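View pics/top0.png

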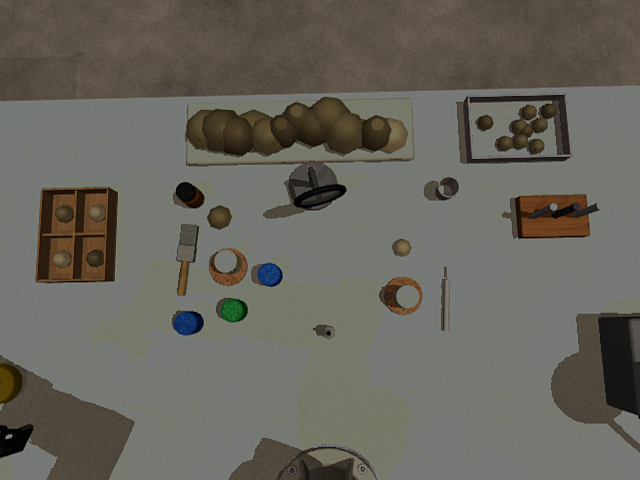

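The scene view shows the jackets on orange pads at (420,278) and (231,228), the lens at (303,264) and its foot at (310,356). In the top view the left jacket is at (227,263), the right one at (408,296), and the lens rim at (320,195). The blue and green drums at top (270,275), (187,322) and (233,310) are decoys. The only off-white drums with bands are the two standing on cork pads.

```bash
cat > h.py <<'E'
import numpy as np,cv2
from scipy.spatial.transform import Rotation as R
from rig import manip,claw,cams,sensors
def cam(d,T=None):
    if T is None: return d["camera_matrix"],np.array(d["position"]),R.from_euler("xyz",d["attitude"],degrees=True).as_matrix()
    M=T@np.array(d["mount"]); return d["camera_matrix"],M[:3,3],M[:3,:3]
def ray(c,uv):
    K,p,A=c; uv=np.atleast_2d(uv).astype(float)
    n=np.c_[(uv[:,0]-K[0][2])/K[0][0],-(uv[:,1]-K[1][2])/K[1][1],-np.ones(len(uv))]
    return p,n@A.T
def onz(c,uv,z):
    p,v=ray(c,uv); return p+v*((z-p[2])/v[:,2])[:,None]
def proj(c,X):
    K,p,A=c; q=(np.atleast_2d(X)-p)@A
    return np.c_[K[0][0]*q[:,0]/-q[:,2]+K[0][2],K[1][1]*-q[:,1]/-q[:,2]+K[1][2]]
def tri(c1,u1,c2,u2):
    p,v=ray(c1,u1);q,w=ray(c2,u2);v=v[0]/np.linalg.norm(v);w=w[0]/np.linalg.norm(w)
    s=np.linalg.lstsq(np.c_[v,-w],q-p,rcond=None)[0];a=p+s[0]*v;b=q+s[1]*w
    return (a+b)/2,np.linalg.norm(a-b)
def big(mask,box):
    x0,y0,x1,y1=box;m=np.zeros_like(mask);m[y0:y1,x0:x1]=mask[y0:y1,x0:x1]
    cs=cv2.findContours(m,cv2.RETR_EXTERNAL,cv2.CHAIN_APPROX_NONE)[0]
    return max(cs,key=cv2.contourArea)[:,0]
def circ(P):
    x,y=P[:,0],P[:,1];s=np.linalg.lstsq(np.c_[2*x,2*y,np.ones(len(x))],x*x+y*y,rcond=None)[0]
    return s[:2],np.sqrt(s[2]+s[0]**2+s[1]**2)
def tool():
    T=np.eye(4);T[:3,:3]=R.from_euler("xyz",sensors.get_tool_rot(),degrees=True).as_matrix();T[:3,3]=sensors.get_eef_pos();return T
def cork(f):
    h=cv2.cvtColor(f,cv2.COLOR_BGR2HSV); return cv2.inRange(h,(4,90,50),(16,255,255))
E
cat > m.py <<'E'
from h import *
D={n:cams.get_image(n) for n in("scene","top")};C={n:cam(D[n]) for n in D}
B={"scene":dict(L=(385,240,450,310),Rr=(200,200,262,262),lens=(262,236,342,292)),"top":dict(L=(200,240,252,292),Rr=(378,270,428,320),lens=(288,175,352,212))}
E={}
for n in D:
    f=D[n]["frame"];m=cork(f)
    for k in("L","Rr"):
        c=cv2.convexHull(big(m,B[n][k]))[:,0]; P=onz(C[n],c,0.008)[:,:2]
        for _ in range(4):
            o,r=circ(P);e=abs(np.hypot(*(P-o).T)-r);P=P[e<max(.002,np.percentile(e,80))]
        print(n,k,"pad",o.round(4),r.round(4))
        x0,y0,x1,y1=B[n][k];h=cv2.cvtColor(f,cv2.COLOR_BGR2HSV)
        j=cv2.inRange(h,(0,0,95),(179,80,255));jj=np.zeros_like(j);cv2.fillConvexPoly(jj,big(m,B[n][k])[:, None] if 0 else cv2.convexHull(big(m,B[n][k])),255)
        if n=="top":
            c=big(j&jj,B[n][k]);print("  jack top",circ(onz(C[n],c,0.0715)[:,:2]),len(c))
    d=cv2.inRange(cv2.cvtColor(f,cv2.COLOR_BGR2GRAY),0,38);c=big(d,B[n]["lens"]);e=cv2.fitEllipse(c);E[n]=e
    ang=np.radians(e[2]+(90 if e[1][1]>e[1][0] else 0));a=max(e[1])/2;u=np.array([np.cos(ang),np.sin(ang)])
    Q=onz(C[n],[np.array(e[0])-a*u,e[0],np.array(e[0])+a*u],.2)
    v=Q[2]-Q[0];print(n,"lens",e,Q[1].round(4),"len",np.linalg.norm(v).round(4),"chord yaw",np.degrees(np.arctan2(v[1],v[0])).round(2))
print(tri(C["scene"],E["scene"][0],C["top"],E["top"][0]))
# foot
f=D["scene"]["frame"]
cv2.imwrite("pics/crops.png",np.hstack([cv2.resize(D["scene"]["frame"][180:390,200:470],(400,311)),cv2.resize(D["top"]["frame"][160:340,170:430],(400,311))]))
E
python3 m.py
```

```text
scene L pad [0.5419 0.2253] 0.0442
scene Rr pad [ 0.4637 -0.1869] 0.0445
scene lens ((302.53985595703125, 265.0815734863281), (40.697715759277344, 60.28448486328125), 81.06351470947266) [6.585e-01 4.000e-04 2.000e-01] len 0.1046 chord yaw -72.68
top L pad [0.5393 0.2246] 0.0444
  jack top (array([0.54616552, 0.21678522]), np.float64(0.024450897373535143)) 62
top Rr pad [ 0.4618 -0.1884] 0.0443
  jack top (array([ 0.45777078, -0.18873055]), np.float64(0.024463313215048955)) 62
top lens ((312.1554260253906, 192.3863983154297), (28.88023567199707, 57.4475212097168), 89.3581314086914) [0.6668 0.0144 0.2   ] len 0.1156 chord yaw 89.27
(array([0.66515272, 0.00788206, 0.21060737]), np.float64(0.012473724051855723))
```

View pics/crops.png

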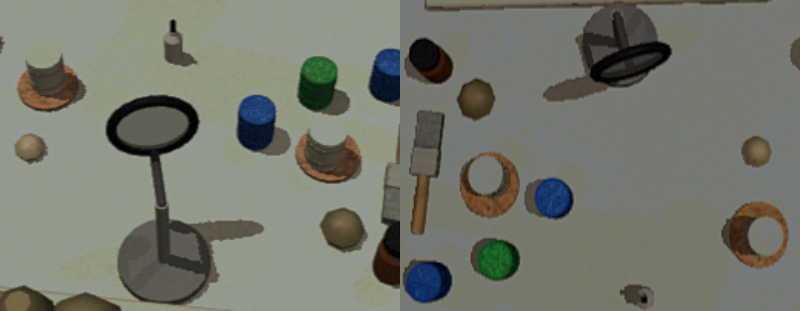

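The enlarged crop confirms that the two banded off-white drums on cork are the jackets. Next I'll tighten the rim mask and look at the left jacket from close by.

```bash
cat > lens.py <<'E'
from h import *
D={n:cams.get_image(n) for n in("scene","top")};C={n:cam(D[n]) for n in D}
B={"scene":(262,236,342,292),"top":(288,175,352,212)};E={}
for n in D:
  g=cv2.cvtColor(D[n]["frame"],cv2.COLOR_BGR2GRAY)
  x0,y0,x1,y1=B[n]; print(n,np.percentile(g[y0:y1,x0:x1],[1,5,10,15,20,30,50]))
  for t in (14,20,26):
    c=big(cv2.inRange(g,0,t),B[n]);c=cv2.convexHull(c)[:,0];e=cv2.fitEllipse(c);E[n]=e
    ang=np.radians(e[2]+90);a=e[1][1]/2;u=np.array([np.cos(ang),np.sin(ang)])
    Q=onz(C[n],[np.array(e[0])-a*u,e[0],np.array(e[0])+a*u],.2);v=Q[2]-Q[0]
    print(t,np.round(e[0],1),np.round(e[1],1),e[2],Q[1].round(4),"len",np.linalg.norm(v).round(4),"yaw",np.degrees(np.arctan2(v[1],v[0])).round(2))
print(tri(C["scene"],E["scene"][0],C["top"],E["top"][0]))
E
cat > look.py <<'E'
from h import *
import sys
def yawrot(y): return [180,0,y]
def bestyaw(p,ydir):
    # tool-down yaw so that the closing line lies along ydir(deg), picking the smallest last-joint travel
    best=None
    for k in (0,180):
        y=(ydir+90+k+180)%360-180   # tool y = -Rz(yaw)*ey for roll 180
        q=manip.ik(p,[180,0,y])
        if q is not None and (best is None or abs(q[5])<best[0]): best=(abs(q[5]),y,q)
    return best
def look(k,pad,show=None):
    T=tool();d=cams.get_image("wrist");c=cam(d,T);f=d["frame"]
    m=cork(f);uv=proj(c,[*pad,.03])[0].astype(int);s=110
    box=(max(uv[0]-s,0),max(uv[1]-s,0),min(uv[0]+s,640),min(uv[1]+s,480))
    if show: cv2.imwrite(show,f)
    print("proj",uv)
    return T,d,c,m,box
E
python3 lens.py
python3 - <<'E'
from look import *
p=[.49,.26,.27]
b=bestyaw(p,-45);print(b)
# orientation: pick yaw such that IK ok
manip.move_j(b[2]);manip.pause(.3)
T,d,c,m,box=look("L",(.5406,.225),"pics/w1.png");print(T[:3,3],sensors.get_tool_rot(),sensors.get_time(),sensors.get_wrist_force())
E
```

```text
scene [  0.   2.   8.  17.  43.  93. 146.]
14 [302.4 264.6] [38.8 61.4] 80.97469329833984 [ 0.6574 -0.      0.2   ] len 0.1065 yaw -72.56
20 [302.5 265.2] [41.1 60.6] 81.29302215576172 [6.587e-01 3.000e-04 2.000e-01] len 0.1052 yaw -72.96
26 [302.4 265.6] [42.8 60.6] 79.74610900878906 [6.596e-01 3.000e-04 2.000e-01] len 0.1051 yaw -71.06
top [ 0.  1.  5. 10. 21. 34. 60.]
14 [319.1 195.9] [17.7 54.1] 73.0549087524414 [6.592e-01 5.000e-04 2.000e-01] len 0.1089 yaw 105.95
20 [319.1 195.8] [17.6 54.8] 72.75172424316406 [6.594e-01 6.000e-04 2.000e-01] len 0.1102 yaw 106.26
26 [317.3 190.5] [33.9 55.1] 74.48345947265625 [0.6705 0.004  0.2   ] len 0.1111 yaw 104.52
(array([0.66775105, 0.00277448, 0.21148946]), np.float64(0.0019834694605497887))
(np.float64(72.7960336225685), 45, array([ 2.77960336e+01,  1.18961952e+01,  9.98141028e+01, -2.54444375e-14,
        6.82897020e+01,  7.27960336e+01]))
proj [387 192]
[0.48977829 0.26051694 0.26989628] [-1.79997071e+02  7.88469238e-03  4.50535691e+01] 2.175 [ 0.01233971 -0.02244364 -0.33830855]
```

View pics/w1.png

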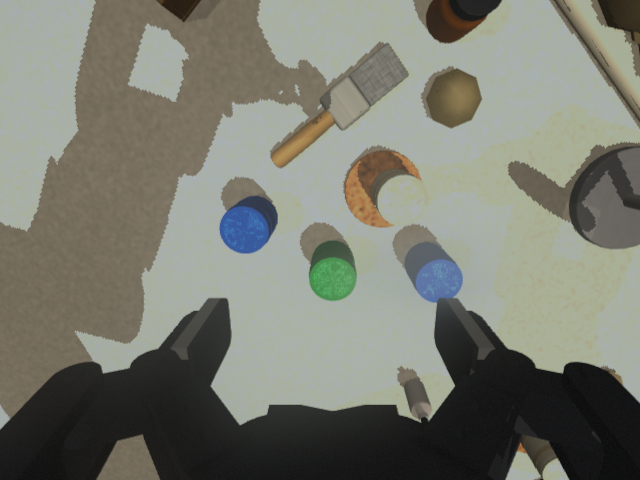

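The wrist view shows the left jacket's top disc near (401,200) on its pad at (384,188). Blue is at (439,280) and green at (333,278). I'll cast both to planes.

```bash
cat > meas.py <<'E'
from look import *
def measure(pad,uvshow=None):
    T=tool();d=cams.get_image("wrist");c=cam(d,T);f=d["frame"]
    u=proj(c,[*pad,.04])[0];s=int(proj(c,[[*pad,.01]])[0,0]*0+75*.33/max(.2,(c[1][2]-.03)))
    box=[int(max(0,u[0]-s)),int(max(0,u[1]-s)),int(u[0]+s),int(u[1]+s)]
    P=onz(c,cv2.convexHull(big(cork(f),box))[:,0],.008)[:,:2]
    for _ in range(5):
        o,r=circ(P);e=abs(np.hypot(*(P-o).T)-r);P=P[e<max(.0015,np.percentile(e,85))]
    g=cv2.cvtColor(f,cv2.COLOR_BGR2GRAY)[box[1]:box[3],box[0]:box[2]]
    rp=.0265*c[0][0][0]/np.linalg.norm(c[1]-[*pad,.0715])
    k=4;H=cv2.HoughCircles(cv2.resize(g,None,fx=k,fy=k,interpolation=cv2.INTER_CUBIC),cv2.HOUGH_GRADIENT,1,20,param1=60,param2=12,minRadius=int(k*rp*.92),maxRadius=int(k*rp*1.1))
    H=H[0][:3];uv=(H[:,:2]+.5)/k+box[:2]-.5
    J=onz(c,uv,.0715)[:,:2]
    print("pad",o.round(4),r.round(4),"rp",rp.round(1));print("jack",J.round(4).tolist(),uv.round(1).tolist(),(H[:,2]/k).round(1));
    return o,J[0]
E
python3 - <<'E'
from meas import *
measure((.5406,.225))
# hover above, camera better placed
b=bestyaw([.5406-.03,.225+.03,.2],-45)
E
```

```text
pad [0.5385 0.2266] 0.0444 rp 26.3
jack [[0.5453, 0.2181], [0.5475, 0.2525], [0.5342, 0.2511]] [[402.2, 200.8], [380.2, 174.2], [371.2, 185.0]] [25.5 28.6 25.3]
```

```bash
cat > lift.py <<'E'
from meas import *
ZG=.023
def W(n=10):
    a=[]
    for _ in range(n): manip.pause(.05);a.append(sensors.get_wrist_force())
    return np.mean(a,0)
def grasp_lift(j,line,dz=.10):
    b=bestyaw([*j,.16],line);rot=[180,0,b[1]];print("yaw",b[1],"q6",b[2][5])
    manip.reach([*j,.16],rot);w0=W()
    manip.servo_line([*j,ZG],rotation=rot)
    claw.gripper_to(0.0,strength=60);print("grip",sensors.get_grip_width(),sensors.get_grip_force())
    manip.servo_line([*j,ZG+dz],max_speed=.1);manip.pause(.7)
    w=W();print("weight",(w-w0).round(2),"grip",sensors.get_grip_width(),sensors.get_eef_pos().round(4) if hasattr(sensors.get_eef_pos(),'round') else sensors.get_eef_pos(),"t",sensors.get_time())
    return rot
E
python3 - <<'E'
from lift import *
grasp_lift((.5456,.2175),-45)
d=cams.get_image("wrist");e=cams.get_image("scene")
cv2.imwrite("pics/l1.png",np.hstack([d["frame"][100:420,160:560],cv2.resize(e["frame"][190:350,330:530],(400,320))]))
E
```

```text
yaw 45 q6 66.58806288594661
grip 0.5874118870760466 61.48723315447569
weight [ 0.28 -0.05 -3.9 ] grip 0.5912491854143614 [0.5456 0.2175 0.123 ] t 7.15
```

View pics/l1.png

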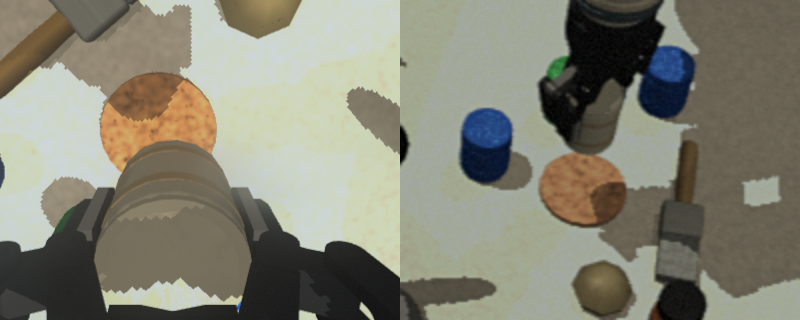

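The left jacket is held upright and clear of its pad, and weighs about 3.9 N. The full pad is now visible in scene, so I'll refit it, put the jacket back on the middle and check.

```bash
cat > place.py <<'E'
from lift import *
def padfit(n,box,z=.008):
    d=cams.get_image(n);c=cam(d);return circ(onz(c,cv2.convexHull(big(cork(d["frame"]),box))[:,0],z)[:,:2])
def place(t):
    z0=sensors.get_eef_pos()[2]
    manip.servo_line([*t,z0],max_speed=.05)
    manip.servo_line([*t,ZG+.008],max_speed=.08)
    s=manip.servo_line([*t,ZG-.003],max_speed=.02,until_force=2.0);print("contact",s,sensors.get_eef_pos())
    claw.gripper_to(1.0);manip.servo_line([*t,.16])
E
python3 - <<'E'
from place import *
p=padfit("scene",(385,240,450,310));print(p)
t=(np.array(p[0])+[.5393,.2246]+np.array([.5385,.2266]))/3;print(t)
place(t)
b=bestyaw([.49,.26,.27],-45);manip.reach([t[0]-.045,t[1]+.03,.25],[180,0,45]);manip.pause(.2);o,J=measure(t,1)
d=cams.get_image("wrist");cv2.imwrite("pics/w2.png",d["frame"]);print(sensors.get_time())
E
```

```text
(array([0.541017  , 0.22510921]), np.float64(0.04478480247413813))
[0.53960567 0.2254364 ]
contact True [0.53982127 0.22552263 0.02415192]
pad [0.5384 0.2265] 0.0443 rp 28.1
jack [[0.54, 0.2248], [0.5394, 0.2499]] [[390.2, 202.5], [371.2, 183.8]] [27.8 30. ]
11.6667
```

View pics/w2.png

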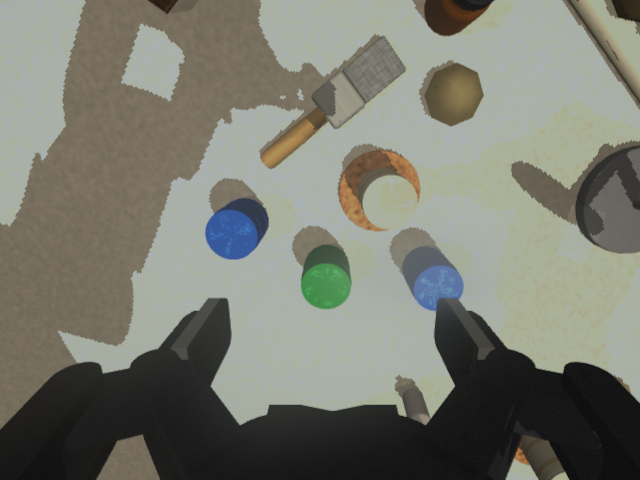

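The left jacket stands upright and released at (390,202), within about 2 mm of its pad's centre. Next is the right one.

Run:
```python
from place import *
pr=np.array([.4628,-.1877]);j0=np.array([.4578,-.1887])
b=bestyaw([.40,-.17,.25],45);print(b[:2])
# camera sits 73 mm along tool x; put camera roughly above jacket
y=np.radians(b[1]);p=j0-.045*np.array([np.cos(y),np.sin(y)])
if np.hypot(*p)<.3: print("near")
manip.reach([*p,.25],[180,0,b[1]]);manip.pause(.2);o,J=measure(pr)
cv2.imwrite("pics/w3.png",cams.get_image("wrist")["frame"]);print(sensors.get_time())
```

```text
(np.float64(68.22323394126866), 135)
pad [ 0.4603 -0.1878] 0.0444 rp 28.7
jack [[0.4573, -0.1867], [0.453, -0.1942], [0.4425, -0.1836]] [[333.0, 164.0], [323.8, 166.5], [323.8, 149.5]] [29.1 29.7 27.2]
14.0833
```

View pics/w3.png

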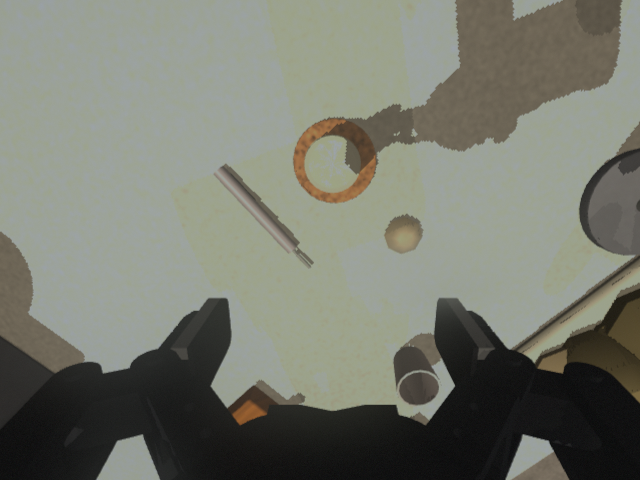

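The right jacket's disc is at about (333,164) on its pad at (335,160). The finger line, horizontal in the image, is clear of the scribe and the bone.

Run:
```python
from place import *
grasp_lift((.4576,-.1877),45)
print(padfit("scene",(200,200,262,262)))
```

```text
yaw 135 q6 -67.47639688271747
grip 0.5894353081842701 60.79480022192001
weight [-0.11  0.2  -1.38] grip 0.589091409895154 [ 0.4576 -0.1877  0.123 ] t 18.9083
(array([ 0.46294414, -0.18686944]), np.float64(0.045034940200006285))
```

The left jacket is the heavier (3.9 N against 1.4 N). I'll put the right one back on its pad and check it.

Run:
```python
from place import *
t=np.array([.4617,-.1877]);place(t)
y=np.radians(135);p=t-.045*np.array([np.cos(y),np.sin(y)])
manip.reach([*p,.25],[180,0,135]);manip.pause(.2);o,J=measure(t)
manip.reach([.50,.19,.25],[180,0,45]);manip.pause(.2);o,J=measure((.5397,.2254))
e=cams.get_image("scene")["frame"];cv2.imwrite("pics/s2.png",e);print(sensors.get_time())
```

```text
contact True [ 0.46193207 -0.18779199  0.02403657]
pad [ 0.4603 -0.1878] 0.0444 rp 28.8
jack [[0.4613, -0.1865]] [[333.5, 166.8]] [28.8]
pad [0.5384 0.2261] 0.0443 rp 28.7
jack [[0.54, 0.2262], [0.5431, 0.2492], [0.5525, 0.2223]] [[335.0, 155.5], [319.0, 134.0], [348.0, 148.5]] [28.8 28.  27.4]
25.4917
```

View pics/s2.png

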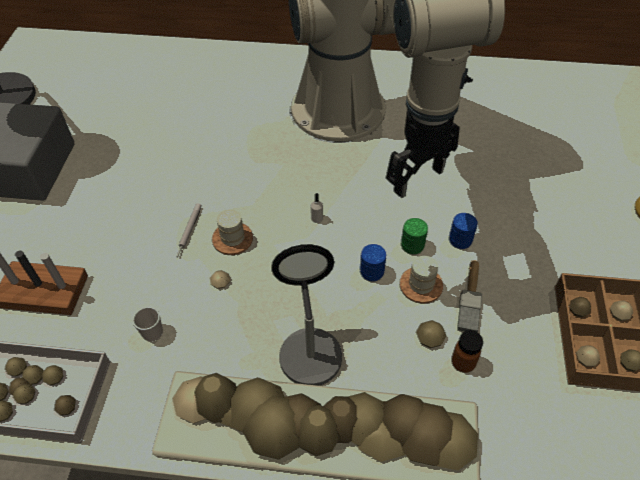

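Both jackets stand centred on their pads, at (231,229) and (421,278). Nothing else has been disturbed. I'll regrasp the left one and present it.

Run:
```python
from place import *
j=(.5399,.2255);grasp_lift(j,-45,.17)
n=np.array([np.cos(np.radians(16.5)),np.sin(np.radians(16.5))]);L=np.array([.6588,.0003])
manip.servo_line([*(L-.15*n),.19],max_speed=.15)
g=L-.1*n;manip.servo_line([*g,.183],max_speed=.05);manip.pause(.5)
print(g,sensors.get_eef_pos(),sensors.get_tool_rot(),sensors.get_time(),sensors.get_grip_width())
a=cams.get_image("scene");b=cams.get_image("top")["frame"];T=tool();w=cams.get_image("wrist")
for k,p in (("lens",[*L,.2]),("mid",[*g,.2]),("bot",[*g,.168])): print(k,proj(cam(a),p),proj(cam(w,T),p))
cv2.imwrite("pics/p1s.png",a["frame"]);cv2.imwrite("pics/p1w.png",w["frame"]);cv2.imwrite("pics/p1t.png",b)
f=a["frame"][200:320,240:400];f=cv2.resize(f,(400,300),interpolation=cv2.INTER_CUBIC)
cv2.imwrite("pics/p1.png",np.vstack([np.hstack([f,cv2.resize(b[150:300,220:420],(400,300))]),np.hstack([cv2.resize(w["frame"],(400,300)),cv2.resize(a["frame"],(400,300))])]))
```

```text
yaw 45 q6 67.52194006469
grip 0.5894538669722297 61.54083542525768
weight [ 0.24 -0.32 -4.13] grip 0.5910230057160505 [0.5399 0.2255 0.193 ] t 31.0333
[ 0.56291803 -0.02810153] [ 0.56288395 -0.02811328  0.1830225 ] [ 1.79998734e+02 -9.41469036e-04  4.49970888e+01] 34.6333 0.588627670488139
lens [[302.47569684 265.2381536 ]] [[475.60521549  88.06544043]]
mid [[294.02041624 221.74099705]] [[332.48391125 322.01253033]]
bot [[294.73410607 232.79208264]] [[332.42788722 288.41556442]]
```

View pics/p1.png

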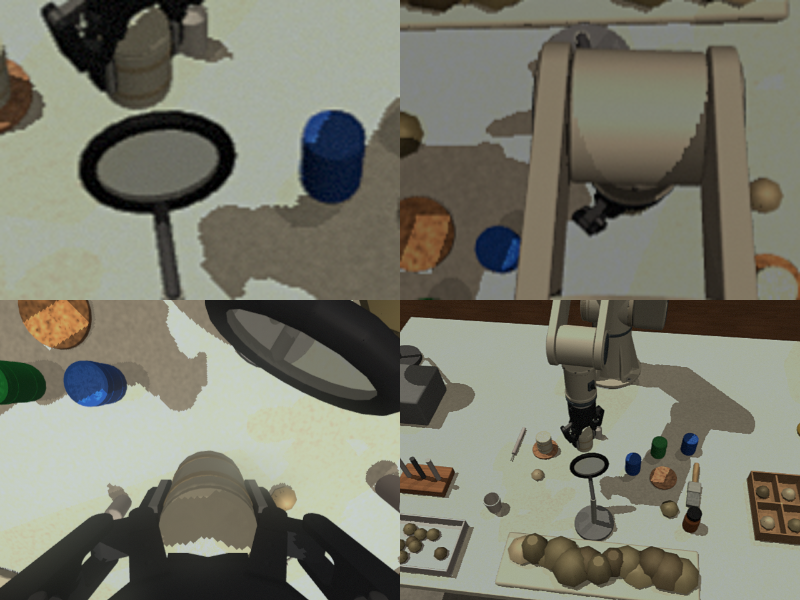

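The jacket is held upright in front of the glass, with its bottom at scene (295,243) as predicted. One quick check of the lens yaw and position, using the foot centre and the projected rim circle.

Run:
```python
from h import *
c=cam(cams.get_image("scene"));f=cv2.imread("pics/scene0.png")
h=cv2.cvtColor(f,cv2.COLOR_BGR2HSV);g=cv2.cvtColor(f,cv2.COLOR_BGR2GRAY)
m=cv2.inRange(g,40,115);k=cv2.convexHull(big(m,(274,332,346,384)))[:,0]
for z in(.008,.012):
    P=onz(c,k,z)[:,:2]
    for _ in range(5):
        o,r=circ(P);e=abs(np.hypot(*(P-o).T)-r);P=P[e<max(.002,np.percentile(e,85))]
    print("foot",o,r,len(P),"yaw",np.degrees(np.arctan2(o[1]-.0003,o[0]-.6588)),np.hypot(o[0]-.6588,o[1]-.0003))
for y in (13,16.5,20):
    a=np.radians(y);t=np.linspace(0,2*np.pi,200);u=np.array([-np.sin(a),np.cos(a),0]);n=np.array([np.cos(a),np.sin(a),0])
    X=np.array([.6588,.0003,.2])+.0555*(np.cos(t)[:,None]*u+np.sin(t)[:,None]*np.array([0,0,1]))
    pts=np.vstack([X+.0065*n,X-.0065*n])
    out=[]
    for nm,img in(("scene","pics/scene0.png"),("top","pics/top0.png")):
        cc=c if nm=="scene" else cam(cams.get_image("top"))
        e=cv2.fitEllipse(cv2.convexHull(proj(cc,pts).astype(np.float32)));out.append((np.round(e[0],1),np.round(e[1],1),round(e[2],1)))
    print(y,out)
```

```text
foot [0.72964714 0.02383189] 0.06541709280850849 12 yaw 18.373917299143546 0.07465297813553068
foot [0.73174344 0.02416141] 0.06517114057073896 12 yaw 18.114060903576945 0.0767470681852526
13 [(array([302.3, 264.5]), array([44.3, 66.5]), 83.2), (array([319.1, 195.6]), array([19.5, 61.6]), 75.4)]
16.5 [(array([302.3, 264.5]), array([44.1, 66.5]), 78.9), (array([319.1, 195.6]), array([19.4, 61.7]), 71.8)]
20 [(array([302.2, 264.5]), array([43.8, 66.5]), 74.7), (array([319.1, 195.6]), array([19.2, 61.8]), 68.2)]
```

The rim's tilt in both views puts the yaw at about 15.5°, so I'll make a 2 mm correction and hand in.

Run:
```python
from rig import manip,sensors
manip.servo_line([.5624,-.0264,.183],max_speed=.02);manip.pause(.8)
print(sensors.get_eef_pos(),sensors.get_grip_force(),sensors.get_time());print(manip.finish_job())
```

```text
[ 0.56240571 -0.02643789  0.18300913] 62.88189668208361 36.0333
the job is handed in; nothing more can be done
None
```

The job is handed in at 36 s: the left jacket proved heavier (about 4 N against 1.4 N) and is held upright, centred on the lens 100 mm in front of the glass, with the lighter right jacket let go within about 2 mm of its pad's centre.

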